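# Knock a filled chocolate mould with the spring knocker

## Task

Slide the filled chocolate mould gently back along its bed until it sits fully home against the two rubber-faced stops of the spring knocker, then draw the knocker's upright pull grip back just until the sear catches and let go, so that the striker stays cocked by itself. Then press the sear's tail pad down to trip it, so that the freely flying striker knocks the mould off its stops. Handle mould and knocker gently, never pushing or pulling with more than about 20 N, and leave the jar, carton and bowl where they are.

Things in the scene. Friction and masses are not known exactly. Their poses are not given: they have to be found in the camera images.
- knocker: Spring knocker bolted down, base plate 625 mm long, 12 mm thick. Origin on the bench, centre line, in the plane of the mould stops (x = 0). +x = firing direction (striker to mould), z up. Order along x: sear lever (-362 to -194 mm), pull grip (-85), guide block (-62 to -18, 58 mm high), stops (0), mould bed (0 to 250). Nothing on it is above 122 mm.
- mould: Loose clear tray with 15 filled brown cavities, 175 long (along knocker x), 110 wide, 24 mm high, 0.22 kg, on runners 28 mm above the bench, 2.5 mm side play. Origin: centre of underside. Home: origin at knocker x = 87.5 mm, ends at 0 and 175. Starts 25 to 45 mm further out (+x); slides with 1 to 2 N. The blow sends it out again, 10 to 60 mm, at most to the buffers.
- bed_end (a point): Point on the centre line at the bed's outer end, knocker x = 235 mm, 28 mm above the bench, midway between two rubber end buffers (x 235 to 249, 38 to 54 mm to either side, 46 mm high). The 76 mm between them is open above the 12 mm plate, so the mould's outer end can be pushed towards -x there. Side guides: 57.5 mm off the centre line, 42 mm high.
- stops (a point): Point on the centre line in the plane of the mould stops, 40 mm above the bench. The two stops have rubber faces at x = 0, stand 31 to 53 mm to either side and are 52 mm high. The round striker nose (28 mm) lies between them, 3 mm back.
- striker (a joint): Draw in m: 0 = forward, spring slack; grows as the grip is drawn to -x. Spring 0.25 N/mm. The sear catches somewhere from 42 to 61 mm (its bracket is reset each time); a few N of extra drag before it is the sear riding up. About 3 mm past the catch a rubber buffer adds some 5 N/mm. Once caught, easing forward 5 mm unloads the hand and the striker stays; otherwise it keeps pulling.
- pull_grip (a point): Centre of the striker's upright black pull grip: 16 mm thick along knocker x, 30 wide across, 48 high; centre 98, top 122 mm above the bench. At rest at knocker x = -85 mm; moves with the striker straight along x. Can be pinched from above, fore and aft, with 50 mm free in front and behind at that height.
- sear_pad (a point): Point to press, on the top face of the sear's black tail pad (32 mm wide, free 20 mm before and 18 mm behind the point), 88 mm above the bench untouched, knocker x = -326 to -344 mm. Pressing it straight down takes 3 to 12 N; a caught striker is let go after 8 to 13 mm of travel; the lever ends hard at about 26 mm. It springs up again when released.
- tool_jar: Glass jar 76 mm wide, 120 mm tall with spatulas standing in it to 240 mm height, origin under its middle. Bystander.
- gift_carton: Small golden carton 60 x 90 x 35 mm, origin under its middle. Bystander.
- bowl: Steel bowl 140 mm wide, 60 mm high, origin under its middle. Bystander.
Mind the look-alikes: they are no part of the job. There is more than one size of the mould; the one meant has the size given above.

How it is judged (in metres and radians):
On the way, in this order (a step that is already met when the one before it is completed fails the run):
1. the mould is home against the stops (within 4 mm) (x of mould in the frame of knocker below 0.0915 m), for 0.2 s.
2. the striker is caught by the sear: drawn back more than 38 mm with nothing of the robot touching the knocker, the mould still home (value of joint striker above 0.038 m and contact force between each of the arm, the fingers and knocker below 0.2 N and x of mould in the frame of knocker below 0.0925 m), for 0.3 s.
3. the striker flies forwards freely (faster than 0.4 m/s) (velocity of joint striker below -0.4 m/s).
4. the blow has knocked the mould at least 8 mm off the stops, the robot not touching it (x of mould in the frame of knocker above 0.0955 m and contact force between the fingers and mould below 0.2 N), for 0.1 s.
At the end, for the whole second after the job is handed in: The striker is forward again (draw under 10 mm) and the mould lies flat on its bed, 8 to 64 mm away from the stops, sent there by the blow; the robot touches nothing (x of mould in the frame of knocker between 0.0955 and 0.152 m and z of mould in the frame of knocker below 0.032 m and value of joint striker below 0.01 m).
It fails at once if the pull grip is hauled on hard past the catch, with over 20 N in all (the rubber draw buffer squeezed with more than 10 N) (contact force between striker_c6 and bracket_c0 above 10 N).
It fails at once if the sear lever is pressed with more than 30 N (contact force between any of the fingers, the arm and sear above 30 N).
It fails at once if the robot pushes the mould with more than 30 N (contact force between any of the fingers, the arm and mould above 30 N).
It fails at once if the jar, carton or bowl is moved more than 20 mm (distance of any of tool_jar, gift_carton, bowl from where it was at the start of the episode above 0.02 m).
It also fails if it takes over 72 s, if anything falls off the work surface, if the arm or the gripper's body presses on something with over 40 N, if the wrist force passes 120 N, or if a joint passes its speed limit or range.

## Robot

A 6-joint arm with a two-finger parallel gripper is mounted at the origin on the work surface. World frame = base frame: x ahead of the robot, y to its left, z up, the work surface at z = 0. Lengths are in m, angles in degrees, forces in N, time in s.
With the tool pointing down it reaches from about 0.325 to 0.85 m from the base axis. Payload 15.5 kg.
Tool frame: the origin (TCP) lies on the centre line of the jaws, within the pads' length; the fingertips stand 17 mm ahead of it and the grasp point (between the pads) lies 2 mm behind it; z points along the fingers, y is the line along which they close (so a half turn about z gives the same grasp; the last joint's range is limited). The gripper opens to 91 mm and grips with 3 to 60 N. Pads are 32 mm wide; open, the fingers measure 118 mm over their backs; the gripper's body (76 mm by 178 mm) begins 60 mm behind the grasp point.
Start: joints at [-81.618, 28.281, 77.091, -0, 74.628, -5.472], TCP at [0.15, -0.607, 0.231] pointing down, gripper open.
Joint ranges: [-166.48, 166.48], [-47.26, 123.95], [12.59, 153.08], [-70.14, 250.14], [6.76, 159.57], [-176.63, 176.63]. Speed limits (degrees/s): [108.29, 108.29, 147.25, 172.46, 172.46, 172.46].

## Interface

Orientations are given as [roll, pitch, yaw] about the fixed x, y, z axes, in that order (R = Rz(yaw) Ry(pitch) Rx(roll)).
In Python, from rig import r gives the robot as it stands. The module is installed in compiled form; this text tells all that it offers.
- The arm moves only by the shell command python3 -m jog 'ROWS'. ROWS is JSON, a list that holds one entry, the list of rows, each a list of 5 numbers: the closure, from -1 (fully open) to 1 (shut), then the shift along the tool's x, y, z in m, then the turn about the tool's z in degrees. In form: [[[fingers, x, y, z, turn], ...]]. A call has 1 to 5 rows; each row shifts and turns the commanded pose from where the row before left it, along the tool's axes as they then stand; what a row does not reach is not made up. A row lasts 1/10 s, in which the tool goes at most 50 mm and 8.59 degrees, less where a joint would pass 70% of its speed; a pose out of reach is approached as far as the arm can. A call is refused whole if a number of a shift passes 0.05 or a number of a turn 8.59, either way. A call with a gripper value outside its range is refused whole. The fingers move at their own pace and stop on an object; the grip force is fixed at half the most. Time passes only in rows, so rows that do not move let the fingers close. It gives the time, the measured TCP pose, the force, the opening and the grip force at its end, in the units of the state.
- r.state(): the state, without advancing time (a new reading comes with each control period).
- r.read_camera(name): name is "scene" or "top"; returns (picture, depth): 384x512x3 uint8, red, green, blue; 384x512 float32, m along the optical axis (not along the pixel's ray), 0 where there is no reading.
- r.camera_info(name): a dict with "fx", "fy", "cx", "cy" (pixels), "R" (3x3) and "t" (3): a world point X has camera coordinates R X + t. Camera axes: x right, y down, z forward; pixel columns grow to the right and rows downward; lengths in m; the calibration is good to about 2 mm. A picture is of the moment at which its call begins. camera_info takes no time and is no camera call.
- r.hand_in(): hands the job in; it is judged then, once.
Trained networks look in the newest picture that a camera, given by its name, has taken for a name from the list of things; names that differ only in an ending like _2 or _b are one class to them, and where a whole thing is asked for, a point or a joint stands for the part that bears it (a point fixed in the world has none). Each returns a list of dicts, best first, with "conf" (0 to 1); they miss things now and then, are a little off and sometimes report something else, mostly with a low value. They report only what shows in the picture. A call takes as long as a camera call. They do not tell look-alikes from the thing itself.
- r.spot_in(target, camera): "box" ([left, top, right, bottom] in pixels, round what is visible of it).
The state is a dict: "t": time; "q": joint angles; "qd": joint speeds; "joint_torque": joint torques, N m; "tcp_pos": TCP position; "ee_rot": TCP orientation; "contact_force": force on the tool from outside, world axes, zero at the start; "ft_torque": the same for the moment, N m; "grip_width": opening from 0.0 (shut) to 1.0 (fully open); "gripper_force": force on a finger pad.
Only numpy, scipy, OpenCV 4.12 (cv2) and the standard library are available. Lean on these libraries where they do the work, as an engineer would, in place of code of your own. Each camera call takes 0.05 s, during which the arm holds its last target. There are 200 camera calls.

## Working session

There is one attempt and no reset: what is moved stays moved. The work goes in short steps, Python scripts to look and compute and a shell command to move; the robot and the scene stay as the last step left them, time stands still between calls to the robot, and variables do not carry over. Pictures are saved under pics/ and viewed, at most 10 in all, crops included, and the job is handed in when it is done.

```bash
mkdir -p pics; cat > h.py <<'E'
from rig import r
import numpy as np, cv2
def world(c,u,v,d):
    k=r.camera_info(c); R=np.array(k["R"]);t=np.array(k["t"])
    p=np.array([(u-k["cx"])/k["fx"]*d,(v-k["cy"])/k["fy"]*d,d]); return R.T@(p-t)
def cloud(c,D):
    k=r.camera_info(c); R=np.array(k["R"]);t=np.array(k["t"])
    v,u=np.mgrid[:384,:512]
    P=np.stack([(u-k["cx"])/k["fx"]*D,(v-k["cy"])/k["fy"]*D,D],-1)
    return (P-t)@R
def save(n,im,s=1.5): cv2.imwrite("pics/"+n,cv2.resize(im[:,:,::-1],None,fx=s,fy=s,interpolation=cv2.INTER_CUBIC))
E
python3 - <<'E'
from h import *
for c in("top","scene"):
    im,D=r.read_camera(c); save(c+"0.png",im); np.save(c+"D.npy",D); P=cloud(c,D); np.save(c+"P.npy",P)
    for n in("knocker","mould","pull_grip","sear_pad","striker","tool_jar","gift_carton","bowl"):
        for b in r.spot_in(n,c)[:3]:
            x=b["box"]; u,v=int((x[0]+x[2])/2),int((x[1]+x[3])/2)
            u=min(max(u,0),511);v=min(max(v,0),383)
            print(c,n,round(b["conf"],2),np.round(x),P[v,u].round(3))
E
```

```text
top knocker 0.69 [186. 194. 418. 249.] [ 0.498 -0.003  0.062]
top mould 0.94 [201. 198. 270. 243.] [0.494 0.177 0.053]
top mould 0.82 [179. 131. 226. 182.] [0.682 0.284 0.019]
top mould 0.8 [182. 272. 230. 304.] [0.311 0.249 0.017]
top pull_grip 0.78 [282. 209. 363. 224.] [ 0.522 -0.066  0.013]
top pull_grip 0.69 [359. 217. 418. 227.] [ 0.502 -0.219  0.101]
top sear_pad 0.6 [358. 217. 418. 231.] [ 0.497 -0.217  0.097]
top striker 0.97 [281. 214. 367. 230.] [ 0.5   -0.062  0.049]
top tool_jar 0.68 [346. 102. 401. 157.] [ 0.766 -0.197  0.069]
top gift_carton 0.62 [100. 216. 139. 251.] [0.447 0.492 0.035]
top gift_carton 0.58 [186. 198. 418. 248.] [ 0.493 -0.004  0.058]
top bowl 0.64 [251. 107. 302. 153.] [0.779 0.072 0.01 ]
scene knocker 0.89 [ 77. 166. 323. 227.] [ 0.523 -0.     0.032]
scene mould 0.75 [274. 126. 323. 157.] [0.313 0.243 0.015]
scene mould 0.69 [280. 238. 338. 297.] [0.681 0.286 0.015]
scene mould 0.67 [229. 168. 306. 213.] [0.499 0.17  0.048]
scene sear_pad 0.81 [ 78. 166. 136. 177.] [ 0.508 -0.229  0.095]
scene striker 0.7 [130. 165. 217. 195.] [ 0.468 -0.085  0.013]
scene gift_carton 0.67 [376. 170. 420. 211.] [0.459 0.506 0.034]
scene bowl 0.61 [186. 256. 250. 315.] [0.742 0.075 0.006]
```

View pics/top0.png

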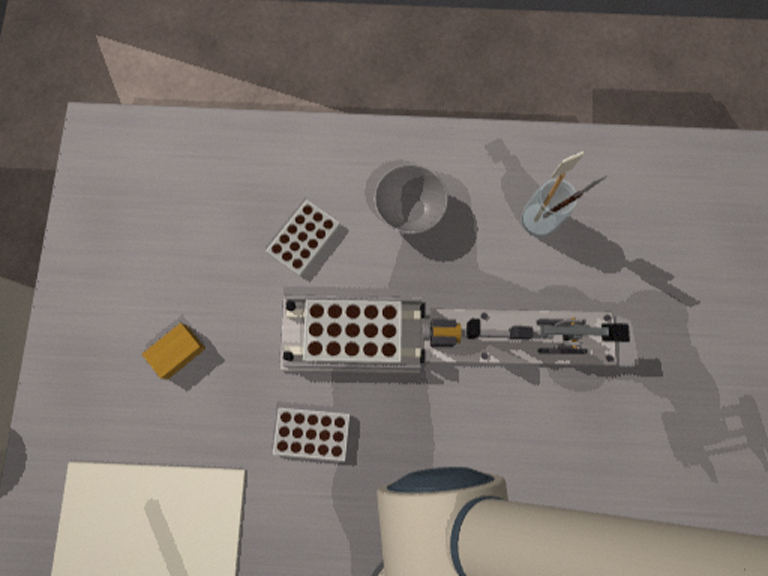

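View pics/scene0.png

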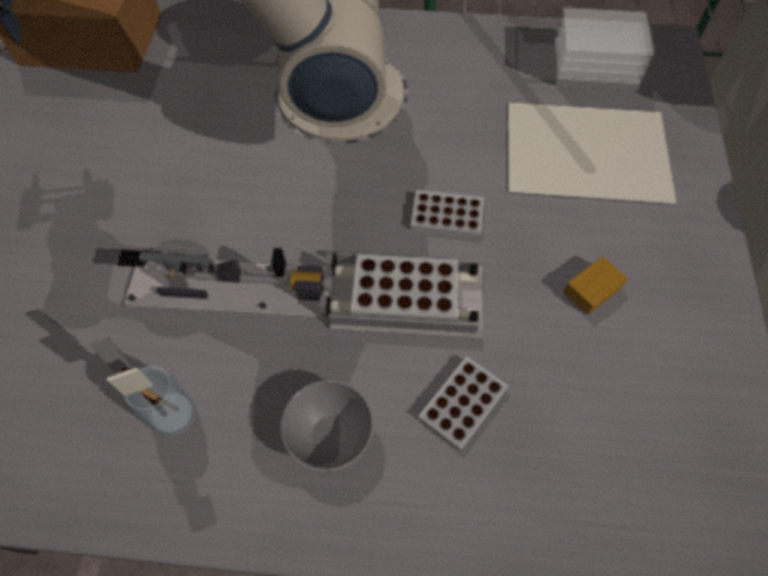

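Top view (1.5x pixels): the mould is at (352,330) on its bed, stops at (421,311/352), grip at (474,328), sear pad at (618,333) and buffers at (290,305/355). The firing direction is about world +y. Next I measure from the cloud.

```bash
python3 - <<'E'
from h import *
for c in("top","scene"):
    P=np.load(c+"P.npy"); D=np.load(c+"D.npy"); ok=D>0
    x,y,z=P[...,0],P[...,1],P[...,2]
    reg=ok&(x>.4)&(x<.6)&(y>-.34)&(y<.36)
    def q(n,m):
        m=m&reg; p=P[m]
        if len(p): print(c,n,len(p),"med",np.median(p,0).round(4),"lo",np.percentile(p,3,0).round(4),"hi",np.percentile(p,97,0).round(4))
    q("grip",(z>.112)&(z<.13)&(y>-.15)&(y<0))
    q("pad",(z>.075)&(z<.098)&(y<-.25))
    q("mould",(z>.045)&(z<.06)&(y>.07))
    m=reg&(z>.045)&(z<.06)&(y>.07); rc=cv2.minAreaRect((P[m][:,:2]*1000).astype(np.float32)); print(c,"mouldrect",rc, cv2.boxPoints(rc).round(0).tolist())
    m=reg&(z>.006)&(z<.13)&(y>-.34); rc=cv2.minAreaRect((P[m][:,:2]*1000).astype(np.float32)); print(c,"kn",rc)
im=cv2.imread("pics/top0.png"); cv2.imwrite("pics/topc.png",cv2.resize(im[280:385,270:660],None,fx=2,fy=2,interpolation=cv2.INTER_CUBIC))
# pixel estimates on top image (at 1.5x) with known heights
k=r.camera_info("top");R=np.array(k["R"]);t=np.array(k["t"])
C=-R.T@t;print("cam",C)
for n,u,v,h in[("stopA",421,311,.052),("stopB",421,352,.052),("bufA",290,305,.046),("bufB",288,355,.046),("grip",474,328,.122),("pad",619,333,.088)]:
    d=R.T@np.array([(u/1.5-k["cx"])/k["fx"],(v/1.5-k["cy"])/k["fy"],1]); print(n,(C+d*(h-C[2])/d[2]).round(4))
E
```

```text
top grip 79 med [ 0.4994 -0.0301  0.1217] lo [ 0.4859 -0.0378  0.1131] hi [ 0.5136 -0.0238  0.125 ]
top pad 218 med [ 0.5063 -0.2819  0.0883] lo [ 0.4915 -0.3022  0.0851] hi [ 0.5224 -0.2571  0.0962]
top mould 2662 med [0.4948 0.1787 0.0523] lo [0.443  0.0963 0.0484] hi [0.5478 0.2628 0.0555]
top mouldrect ((494.8043518066406, 189.69773864746094), (127.56364440917969, 220.53506469726562), 1.5044032335281372) [[428.0, 298.0], [434.0, 78.0], [561.0, 81.0], [556.0, 302.0]]
top kn ((494.64208984375, 0.910675048828125), (630.7758178710938, 176.1214599609375), 87.2111587524414)
scene grip 80 med [ 0.5049 -0.0318  0.1197] lo [ 0.4889 -0.0397  0.1136] hi [ 0.517  -0.025   0.1229]
scene pad 216 med [ 0.5122 -0.281   0.087 ] lo [ 0.4945 -0.3034  0.0832] hi [ 0.5253 -0.2537  0.0967]
scene mould 2671 med [0.501  0.1781 0.0504] lo [0.446  0.0947 0.0468] hi [0.5517 0.2601 0.0536]
scene mouldrect ((497.93548583984375, 185.63319396972656), (119.60456848144531, 223.48680114746094), 4.199855804443359) [[430.0, 293.0], [446.0, 70.0], [566.0, 79.0], [549.0, 301.0]]
scene kn ((507.0851745605469, -1.5400390625), (141.28700256347656, 624.9594116210938), 2.205792188644409)
cam [0.35564766 0.12563866 1.01706037]
stopA [0.5345 0.0543 0.052 ]
stopB [0.46   0.0522 0.052 ]
bufA [0.5362 0.2938 0.046 ]
bufB [0.4448 0.2903 0.046 ]
grip [ 0.4966 -0.03    0.122 ]
pad [ 0.5043 -0.2876  0.088 ]
```

View pics/topc.png

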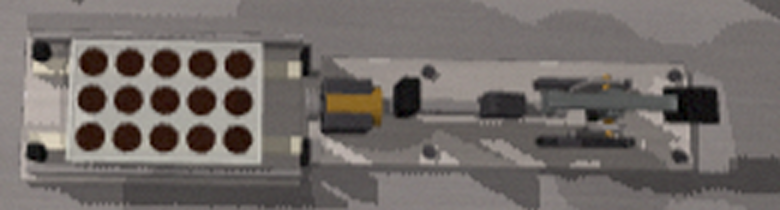

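```bash
python3 -m jog '[[[1,0.01,0,0,0],[1,0,0.01,0,0]]]'; python3 -c "
from rig import r
s=r.state();print(s)
from scipy.spatial.transform import Rotation as R
print(R.from_euler('xyz',s['ee_rot'],degrees=True).as_matrix().round(3))"
```

```text
t: 1.1
tcp_pos: [0.1629, -0.6134, 0.2311]
ee_rot: [-180.0, -0.0, 13.9]
contact_force: [1.0, 0.5, -0.4]
grip_width: 0.854
gripper_force: 0.0
{'t': 1.1, 'q': array([-8.05273720e+01,  2.90749771e+01,  7.56026548e+01,  2.12282196e-02,
        7.53561173e+01, -4.41956074e+00]), 'qd': array([  0.14346455,   9.26395138, -17.37062375,  -0.38107391,
         7.18985998,  -0.26315609]), 'joint_torque': array([-2.98324311e-01, -9.17983317e+01, -3.62294447e+01,  6.38212916e-02,
       -5.87885566e-01,  2.96372334e-01]), 'tcp_pos': array([ 0.16288565, -0.61335812,  0.23108012]), 'ee_rot': array([-1.79967933e+02, -2.30751736e-02,  1.38868095e+01]), 'contact_force': array([ 0.99899837,  0.45433739, -0.36622192]), 'ft_torque': array([ 0.02594593, -0.01468887,  0.07078122]), 'gripper_force': 0.0, 'grip_width': 0.8541905206125098}
[[ 0.971  0.24   0.   ]
 [ 0.24  -0.971  0.001]
 [ 0.    -0.001 -1.   ]]
```

```bash
python3 -m jog '[[[1,0.03,0,0,8.5],[1,0.03,-0.03,0,3.4],[1,0.04,-0.03,0,0],[1,0.035,-0.035,0,0],[1,0.03,-0.04,0,0]]]'; python3 -m jog '[[[1,0.03,-0.04,0,0],[1,0.03,-0.04,0,0],[1,0.025,-0.04,0,0],[1,0.02,-0.04,0,0],[1,0.02,-0.04,0,0]]]';python3 -m jog '[[[1,0.01,-0.045,0,0],[1,0.01,-0.045,0,0],[1,0,-0.045,0,0],[1,0,-0.045,0,0],[1,0,-0.045,0,0]]]'
```

```text
t: 1.6
tcp_pos: [0.3213, -0.4651, 0.2309]
ee_rot: [180.0, -0.0, 2.0]
contact_force: [1.2, 0.3, 1.1]
grip_width: 0.416
gripper_force: 0.0
t: 2.1
tcp_pos: [0.4388, -0.2601, 0.2311]
ee_rot: [180.0, -0.0, 2.0]
contact_force: [1.8, -0.5, -0.2]
grip_width: 0.002
gripper_force: 0.0
t: 2.6
tcp_pos: [0.4502, -0.0343, 0.2312]
ee_rot: [180.0, -0.0, 2.0]
contact_force: [1.2, 0.4, -0.0]
grip_width: 0.003
gripper_force: 0.0
```

```bash
python3 -m jog '[[[1,0.01,-0.045,0,0],[1,0.01,-0.045,0,0],[1,0.01,-0.045,0,0],[1,0.01,-0.045,0,0],[1,0.0115,-0.045,0,0]]]'; python3 -m jog '[[[1,0,-0.045,0.03,0],[1,0,-0.045,0.03,0],[1,0,-0.015,0.02,0],[1,0,0,0,0]]]'
python3 - <<'E'
from h import *
print(r.state()['tcp_pos'])
a,_=r.read_camera("top"); b,_=r.read_camera("scene")
save("c1.png",np.hstack([a[160:290,130:330],b[110:240,170:370]]),1.9)
E
```

```text
t: 3.1
tcp_pos: [0.4941, 0.1931, 0.2311]
ee_rot: [-180.0, -0.0, 2.0]
contact_force: [1.4, -0.7, 0.6]
grip_width: 0.003
gripper_force: 0.0
t: 3.5
tcp_pos: [0.489, 0.2907, 0.1529]
ee_rot: [179.9, 0.2, 2.1]
contact_force: [-0.4, -0.3, 0.6]
grip_width: 0.006
gripper_force: 0.0
[0.48901319 0.29065567 0.15287276]
```

View pics/c1.png

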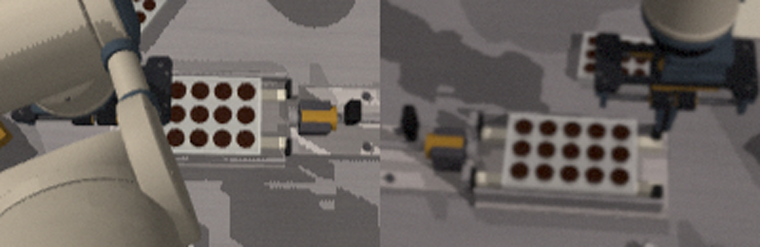

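```bash
python3 -m jog '[[[1,0,-0.005,0.03,0],[1,0,0,0.03,0],[1,0,0,0.02,0],[1,0,0,0.018,0],[1,0,0,0,0]]]'; python3 -m jog '[[[1,0,0.005,0,0],[1,0,0.005,0,0],[1,0,0.003,0,0],[1,0,0.003,0,0],[1,0,0.003,0,0]]]'
```

```text
t: 4.1
tcp_pos: [0.4901, 0.2924, 0.0569]
ee_rot: [180.0, 0.1, 1.9]
contact_force: [0.1, 0.0, 0.6]
grip_width: 0.007
gripper_force: 0.0
t: 4.6
tcp_pos: [0.491, 0.2747, 0.058]
ee_rot: [-180.0, -0.1, 1.9]
contact_force: [-0.6, 4.3, 3.2]
grip_width: 0.007
gripper_force: 2.1
```

```bash
python3 -m jog '[[[1,0,0.004,0,0],[1,0,0.004,0,0],[1,0,0.004,0,0],[1,0,0.004,0,0],[1,0,0.003,0,0]]]'; python3 -m jog '[[[1,0,0.002,0,0],[1,0,0.002,0,0],[1,0,0.0015,0,0],[1,0,0.001,0,0],[1,0,0.001,0,0]]]'
```

```text
t: 5.1
tcp_pos: [0.4914, 0.2555, 0.0575]
ee_rot: [-180.0, -0.0, 2.0]
contact_force: [-0.7, 5.4, 5.6]
grip_width: 0.003
gripper_force: 2.9
t: 5.6
tcp_pos: [0.4916, 0.2481, 0.0575]
ee_rot: [-180.0, -0.0, 2.0]
contact_force: [0.4, 5.1, 4.0]
grip_width: 0.002
gripper_force: 2.8
```

```bash
python3 -m jog '[[[1,0,0.001,0,0],[1,0,0.001,0,0],[1,0,0.001,0,0]]]'; python3 -m jog '[[[1,0,0.001,0,0],[1,0,0.001,0,0]]]'|sed -n '2p;4p';python3 -m jog '[[[1,0,0.001,0,0]]]'|sed -n '2p;4p'
```

```text
t: 5.9
tcp_pos: [0.4917, 0.2452, 0.0575]
ee_rot: [-180.0, -0.0, 2.0]
contact_force: [-0.1, 5.3, 4.5]
grip_width: 0.005
gripper_force: 2.8
tcp_pos: [0.4918, 0.2432, 0.0575]
contact_force: [-0.6, 5.1, 4.9]
tcp_pos: [0.4918, 0.2422, 0.0575]
contact_force: [-0.6, 5.2, 5.0]
```

```bash
for i in 1; do python3 -m jog '[[[1,0,0.001,0,0],[1,0,0.001,0,0]]]'|sed -n '2p;4p';python3 -m jog '[[[1,0,0.001,0,0]]]'|sed -n '2p;4p';python3 -m jog '[[[1,0,0.001,0,0]]]'|sed -n '2p;4p'; done
```

```text
tcp_pos: [0.4919, 0.2402, 0.0575]
contact_force: [-0.1, 4.7, 5.2]
tcp_pos: [0.4919, 0.2392, 0.0575]
contact_force: [-0.3, 5.8, 4.9]
tcp_pos: [0.4923, 0.2387, 0.0576]
contact_force: [2.9, 15.0, 0.9]
```

```bash
python3 -m jog '[[[1,0,0,0,0],[1,0,0,0,0],[1,0,0,0,0]]]'|sed -n '2p;4p'; python3 -m jog '[[[1,0,-0.01,0,0],[1,0,-0.03,0,0],[1,0,-0.01,-0.02,0],[1,0,0,-0.04,0],[1,0,0,-0.04,0]]]'; python3 -m jog '[[[0.2,0,0.04,-0.02,0],[0.2,0,0.045,-0.01,0],[0.2,0,0.045,0,0],[0.2,0,0.045,0,0],[0.2,0,0.045,0,0]]]'
```

```text
tcp_pos: [0.4924, 0.2387, 0.0575]
contact_force: [1.4, 9.9, 2.9]
t: 7.4
tcp_pos: [0.4891, 0.2883, 0.1577]
ee_rot: [179.9, 0.2, 2.0]
contact_force: [0.2, -0.4, 0.2]
grip_width: 0.005
gripper_force: 0.0
t: 7.9
tcp_pos: [0.497, 0.0667, 0.1873]
ee_rot: [180.0, 0.1, 2.0]
contact_force: [0.9, 0.6, -0.4]
grip_width: 0.39
gripper_force: 0.0
```

```bash
python3 -m jog '[[[0,0.004,0.04,0,0],[0,0.002,0.04,0,0],[0,0,0,0,0]]]'
python3 - <<'E'
from h import *
a,d=r.read_camera("top"); b,e=r.read_camera("scene")
for c,D in(("top",d),("scene",e)):
    P=cloud(c,D);x,y,z=P[...,0],P[...,1],P[...,2]
    m=(D>0)&(x>.4)&(x<.6)&(y>.03)&(y<.36)&(z>.047)&(z<.06)&(y>.07);print(c,m.sum(),np.percentile(P[m],[3,50,97],axis=0).round(4).tolist())
save("c2.png",np.hstack([a[160:290,170:370],b[110:240,120:320]]),1.9)
E
```

```text
t: 8.2
tcp_pos: [0.5065, -0.0153, 0.1872]
ee_rot: [179.9, 0.1, 1.7]
contact_force: [0.8, 0.1, -1.0]
grip_width: 0.496
gripper_force: 0.0
top 2357 [[0.4454, 0.0748, 0.0489], [0.4963, 0.1494, 0.0522], [0.549, 0.224, 0.0554]]
scene 2289 [[0.4478, 0.0749, 0.0476], [0.5025, 0.1489, 0.0505], [0.5528, 0.2225, 0.0536]]
```

View pics/c2.png

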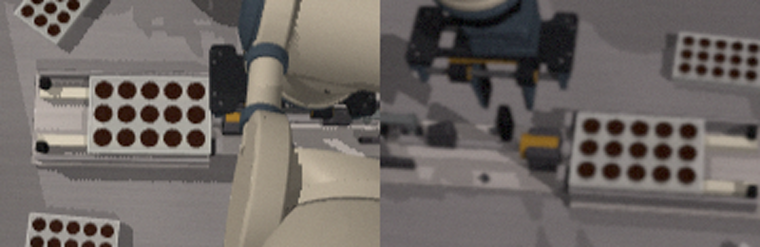

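```bash
python3 -m jog '[[[0,-0.005,0.018,0,0],[0,0,0,0.03,0],[0,0,0,0.03,0],[0,0,0,0.027,0],[0,0,0,0,0]]]'; python3 -m jog '[[[1,0,0,0,0],[1,0,0,0,0],[1,0,0,0,0],[1,0,0,0,0],[1,0,0,0,0]]]'
```

```text
t: 8.8
tcp_pos: [0.4999, -0.028, 0.0978]
ee_rot: [-179.9, 0.3, 2.0]
contact_force: [-0.0, 0.5, 0.9]
grip_width: 0.501
gripper_force: 0.0
t: 9.3
tcp_pos: [0.5025, -0.0296, 0.1013]
ee_rot: [180.0, -0.1, 1.9]
contact_force: [-1.8, 0.7, 9.4]
grip_width: 0.174
gripper_force: 30.0
```

```bash
python3 -m jog '[[[1,0,0,-0.001,0],[1,0,0.004,0,0],[1,0,0.006,0,0],[1,0,0.008,0,0],[1,0,0.006,0,0]]]'; python3 -m jog '[[[1,0,0.004,0,0],[1,0,0.004,0,0],[1,0,0.003,0,0],[1,0,0.002,0,0],[1,0,0,0,0]]]'
```

```text
t: 9.8
tcp_pos: [0.5032, -0.0537, 0.1014]
ee_rot: [-180.0, -0.0, 1.9]
contact_force: [4.6, 5.7, -9.7]
grip_width: 0.174
gripper_force: 30.0
t: 10.3
tcp_pos: [0.5035, -0.0661, 0.1014]
ee_rot: [-179.9, -0.0, 1.9]
contact_force: [4.0, 9.8, -9.1]
grip_width: 0.175
gripper_force: 30.0
```

```bash
python3 -m jog '[[[1,0,0.002,0.0005,0],[1,0,0.002,0,0]]]'|sed -n '2p;4p'; for i in 1; do python3 -m jog '[[[1,0.0002,0.001,0,0]]]'|sed -n '2p;4p'; python3 -m jog '[[[1,0,0.001,0,0]]]'|sed -n '2p;4p'; python3 -m jog '[[[1,0,0.001,0,0]]]'|sed -n '2p;4p';python3 -m jog '[[[1,0,0.001,0,0]]]'|sed -n '2p;4p';done
```

```text
tcp_pos: [0.5036, -0.0697, 0.1013]
contact_force: [2.7, 14.8, 2.3]
tcp_pos: [0.5036, -0.0707, 0.1013]
contact_force: [0.9, 15.5, 4.2]
tcp_pos: [0.5036, -0.0716, 0.1013]
contact_force: [0.2, 14.9, 4.7]
tcp_pos: [0.5037, -0.0725, 0.1013]
contact_force: [1.8, 15.1, 3.8]
tcp_pos: [0.5037, -0.0735, 0.1013]
contact_force: [1.5, 16.2, 4.0]
```

```bash
python3 -m jog '[[[1,0,0.001,0,0]]]'|sed -n '2p;4p'; python3 -m jog '[[[1,0,0.001,0,0]]]'|sed -n '2p;4p'; python3 -m jog '[[[1,0,0.001,0,0]]]'|sed -n '2p;4p'
```

```text
tcp_pos: [0.5037, -0.0745, 0.1013]
contact_force: [0.8, 16.1, 4.5]
tcp_pos: [0.5038, -0.0754, 0.1013]
contact_force: [1.8, 15.7, 3.6]
tcp_pos: [0.5038, -0.0764, 0.1013]
contact_force: [1.8, 16.7, 3.9]
```

```bash
python3 -c "
from rig import r
print(r.state()['tcp_pos'],r.state()['contact_force'])"
```

```text
[ 0.50378759 -0.07641791  0.10130036] [ 1.846291   16.67567023  3.90850645]
```

```bash
python3 -m jog '[[[1,0,0.001,0,0]]]'|sed -n '2p;4p'; python3 -m jog '[[[1,0,0.001,0,0]]]'|sed -n '2p;4p'
```

```text
tcp_pos: [0.5038, -0.0775, 0.1013]
contact_force: [1.3, 14.5, 4.3]
tcp_pos: [0.5038, -0.0785, 0.1013]
contact_force: [1.5, 14.6, 3.9]
```

```bash
python3 -m jog '[[[1,0,0.001,0,0]]]'|sed -n '2p;4p'
```

```text
tcp_pos: [0.5039, -0.0795, 0.1013]
contact_force: [1.3, 15.2, 3.8]
```

The drag dropped by about 2 N at roughly 48 mm of draw, so the sear has probably caught. I'll ease forward to check.

```bash
python3 -m jog '[[[1,0,-0.001,0,0],[1,0,-0.001,0,0]]]'|sed -n '2p;4p'; python3 -m jog '[[[1,0,-0.001,0,0],[1,0,-0.0005,0,0]]]'|sed -n '2p;4p'
```

```text
tcp_pos: [0.5038, -0.078, 0.1013]
contact_force: [-0.0, 8.6, 3.0]
tcp_pos: [0.5038, -0.0764, 0.1013]
contact_force: [1.2, 9.1, 3.9]
```

```bash
python3 -m jog '[[[1,0,-0.001,0,0]]]'|sed -n '2p;4p'; python3 -m jog '[[[1,0,-0.001,0,0]]]'|sed -n '2p;4p'; python3 -m jog '[[[1,0,-0.0005,0,0]]]'|sed -n '2p;4p'
```

```text
tcp_pos: [0.5037, -0.0754, 0.1013]
contact_force: [0.2, 10.5, 2.9]
tcp_pos: [0.5037, -0.0744, 0.1013]
contact_force: [1.0, 10.3, 3.4]
tcp_pos: [0.5037, -0.0739, 0.1013]
contact_force: [0.0, 9.8, 2.9]
```

```bash
python3 -m jog '[[[1,0,-0.001,0,0]]]'|sed -n '2p;4p'; python3 -m jog '[[[1,0,-0.001,0,0]]]'|sed -n '2p;4p'; python3 -m jog '[[[1,0,-0.001,0,0]]]'|sed -n '2p;4p'
```

```text
tcp_pos: [0.5037, -0.0729, 0.1013]
contact_force: [0.5, 9.3, 3.0]
tcp_pos: [0.5037, -0.0719, 0.1013]
contact_force: [1.0, 9.7, 2.9]
tcp_pos: [0.5036, -0.071, 0.1013]
contact_force: [0.6, 9.1, 2.5]
```

Not caught: it still pulls 9 N. I'll draw again, going further this time.

```bash
python3 -m jog '[[[1,0,0.002,0,0],[1,0,0.002,0,0],[1,0,0.002,0,0],[1,0,0.0025,0,0]]]'|sed -n '2p;4p'; python3 -m jog '[[[1,0,0.001,0,0]]]'|sed -n '2p;4p'; python3 -m jog '[[[1,0,0.001,0,0]]]'|sed -n '2p;4p'
```

```text
tcp_pos: [0.5038, -0.079, 0.1013]
contact_force: [0.2, 14.7, 3.1]
tcp_pos: [0.5039, -0.0802, 0.1013]
contact_force: [1.5, 14.9, 4.4]
tcp_pos: [0.5039, -0.0811, 0.1013]
contact_force: [0.8, 15.1, 4.4]
```

```bash
python3 -m jog '[[[1,0,0.001,0,0]]]'|sed -n '2p;4p'; python3 -m jog '[[[1,0,0.0007,0,0]]]'|sed -n '2p;4p'
```

```text
tcp_pos: [0.5039, -0.082, 0.1013]
contact_force: [1.2, 15.9, 4.0]
tcp_pos: [0.5039, -0.0827, 0.1013]
contact_force: [0.9, 14.7, 5.7]
```

```bash
python3 -m jog '[[[1,0,0.001,0,0]]]'|sed -n '2p;4p'; python3 -m jog '[[[1,0,0.0007,0,0]]]'|sed -n '2p;4p'
```

```text
tcp_pos: [0.504, -0.0836, 0.1013]
contact_force: [0.8, 15.8, 3.6]
tcp_pos: [0.504, -0.0844, 0.1013]
contact_force: [1.5, 15.2, 3.4]
```

```bash
python3 -m jog '[[[1,0,0.0008,0,0]]]'|sed -n '2p;4p'; python3 -m jog '[[[1,0,0.0007,0,0]]]'|sed -n '2p;4p'
```

```text
tcp_pos: [0.504, -0.0852, 0.1013]
contact_force: [1.2, 14.3, 4.1]
tcp_pos: [0.504, -0.0859, 0.1013]
contact_force: [1.2, 14.2, 4.3]
```

```bash
python3 -m jog '[[[1,0,0.0007,0,0]]]'|sed -n '2p;4p'
```

```text
tcp_pos: [0.504, -0.0867, 0.1013]
contact_force: [0.9, 14.0, 4.1]
```

```bash
python3 -m jog '[[[1,0,0.0007,0,0]]]'|sed -n '2p;4p'; python3 -m jog '[[[1,0,-0.002,0,0],[1,0,-0.002,0,0]]]'|sed -n '2p;4p'; python3 -m jog '[[[1,0,-0.001,0,0]]]'|sed -n '2p;4p';  python3 -m jog '[[[1,0,-0.0005,0,0]]]'|sed -n '2p;4p'
```

```text
tcp_pos: [0.5041, -0.0874, 0.1013]
contact_force: [0.4, 15.4, 4.7]
tcp_pos: [0.5041, -0.086, 0.1014]
contact_force: [-5.0, -31.5, -1.6]
tcp_pos: [0.5041, -0.0859, 0.1014]
contact_force: [-5.7, -34.9, -0.6]
tcp_pos: [0.5041, -0.0858, 0.1013]
contact_force: [-6.4, -36.6, -2.0]
```

The sear has caught. I pushed on past it and the force has reached about 36 N, over the 20 N guideline, so I'm relieving it now before opening.

```bash
python3 -m jog '[[[1,0,0.0015,0,0],[1,0,0.001,0,0]]]'|sed -n '2p;4p'; python3 -m jog '[[[1,0,0.0005,0,0]]]'|sed -n '2p;4p'
```

```text
tcp_pos: [0.5041, -0.0864, 0.1013]
contact_force: [-2.1, -2.3, 4.3]
tcp_pos: [0.5041, -0.0865, 0.1013]
contact_force: [-2.4, -2.6, 6.0]
```

```bash
python3 -m jog '[[[0,0,0,0,0],[0,0,0,0,0],[0,0,0,0,0],[0,0,0,0,0]]]'; python3 -m jog '[[[0,0,0,-0.03,0],[0,0,0,-0.03,0],[0,0,0,-0.03,0],[0,0,0,0,0],[0,0,0,0,0]]]'
python3 - <<'E'
from h import *
a,d=r.read_camera("top"); b,e=r.read_camera("scene")
for c,D in(("top",d),("scene",e)):
    P=cloud(c,D);x,y,z=P[...,0],P[...,1],P[...,2]
    R=(D>0)&(x>.46)&(x<.55)
    for n,m in(("mould",R&(y>.07)&(y<.3)&(z>.047)&(z<.06)),("grip",R&(y>-.13)&(y<0)&(z>.112)&(z<.127)),("pad",R&(y<-.255)&(y>-.34)&(z>.06)&(z<.13))):
        if m.any(): print(c,n,m.sum(),np.percentile(P[m],[3,50,97],axis=0).round(4).tolist())
save("c3.png",np.hstack([a[150:290,170:430],b[100:240,60:320]]),1.5)
E
```

```text
t: 15.0
tcp_pos: [0.5042, -0.0857, 0.1009]
ee_rot: [-180.0, 0.0, 2.0]
contact_force: [0.4, -0.2, -0.5]
grip_width: 0.483
gripper_force: 0.0
t: 15.5
tcp_pos: [0.5043, -0.0858, 0.1913]
ee_rot: [180.0, -0.1, 2.0]
contact_force: [-0.1, -0.4, -0.3]
grip_width: 0.498
gripper_force: 0.0
top mould 1919 [[0.4626, 0.0747, 0.0489], [0.5043, 0.1489, 0.0523], [0.5474, 0.2239, 0.0557]]
top grip 2 [[0.4869, -0.0922, 0.1121], [0.487, -0.0899, 0.1127], [0.487, -0.0877, 0.1132]]
top pad 211 [[0.4916, -0.3022, 0.0851], [0.5045, -0.2821, 0.0886], [0.5223, -0.2579, 0.0991]]
scene mould 1884 [[0.4629, 0.0747, 0.0477], [0.5069, 0.1491, 0.0506], [0.5474, 0.2228, 0.0535]]
scene grip 84 [[0.4914, -0.0954, 0.1127], [0.5066, -0.0872, 0.1197], [0.5188, -0.0801, 0.1228]]
scene pad 209 [[0.4943, -0.3042, 0.0834], [0.5127, -0.2819, 0.0869], [0.5253, -0.2567, 0.0979]]
```

View pics/c3.png

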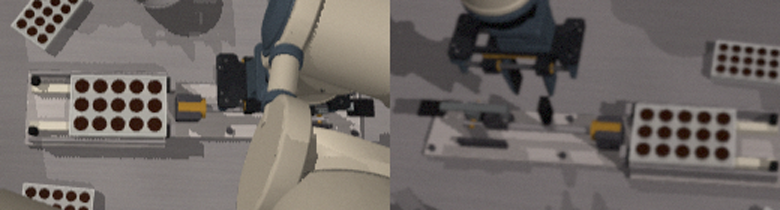

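```bash
python3 -m jog '[[[1,0,0.04,0,0],[1,0,0.04,0,0],[1,0,0.04,0,0],[1,0,0.04,0,0],[1,-0.001,0.039,0,0]]]'; python3 -m jog '[[[1,0,0,0,0],[1,0,0,0.03,0],[1,0,0,0.03,0],[1,0,0,0.015,0],[1,0,0,0,0]]]'
```

```text
t: 16.1
tcp_pos: [0.5094, -0.2862, 0.1896]
ee_rot: [-179.9, 0.1, 2.0]
contact_force: [0.0, 0.1, -0.0]
grip_width: 0.096
gripper_force: 0.0
t: 16.6
tcp_pos: [0.5083, -0.2833, 0.1129]
ee_rot: [-179.8, 0.3, 2.0]
contact_force: [-0.4, 0.3, 1.0]
grip_width: 0.005
gripper_force: 0.0
```

```bash
python3 -m jog '[[[1,0,0,0.003,0],[1,0,0,0.003,0],[1,0,0,0.002,0],[1,0,0,0.002,0]]]'|sed -n '2p;4p'; python3 -m jog '[[[1,0,0,0.002,0]]]'|sed -n '2p;4p'; python3 -m jog '[[[1,0,0,0.002,0]]]'|sed -n '2p;4p'
```

```text
tcp_pos: [0.5102, -0.2849, 0.1063]
contact_force: [0.4, -0.2, -0.2]
tcp_pos: [0.5102, -0.285, 0.1043]
contact_force: [-1.3, 0.1, 9.8]
tcp_pos: [0.5103, -0.2852, 0.1026]
contact_force: [-2.0, -2.6, 10.5]
```

```bash
python3 -m jog '[[[1,0,0,0.002,0]]]'|sed -n '2p;4p'; python3 -m jog '[[[1,0,0,0.002,0]]]'|sed -n '2p;4p';python3 -m jog '[[[1,0,0,0.0015,0]]]'|sed -n '2p;4p'
```

```text
tcp_pos: [0.5104, -0.2855, 0.1007]
contact_force: [-2.7, -3.3, 11.2]
tcp_pos: [0.5104, -0.2857, 0.0988]
contact_force: [-2.8, -2.7, 11.2]
tcp_pos: [0.5104, -0.2858, 0.0973]
contact_force: [-2.5, -5.5, 8.7]
```

```bash
python3 -m jog '[[[1,0,0,0.0015,0]]]'|sed -n '2p;4p'; python3 -m jog '[[[1,0,0,0.0015,0]]]'|sed -n '2p;4p';python3 -m jog '[[[1,0,0,0.0015,0]]]'|sed -n '2p;4p';python3 -m jog '[[[1,0,0,0.001,0]]]'|sed -n '2p;4p'
python3 - <<'E'
from h import *
b,D=r.read_camera("scene")
P=cloud("scene",D);x,y,z=P[...,0],P[...,1],P[...,2]
R=(D>0)&(x>.46)&(x<.55)
for n,m in(("mould",R&(y>.07)&(y<.3)&(z>.047)&(z<.06)),("grip",R&(y>-.13)&(y<0)&(z>.112)&(z<.127))):
    print(n,m.sum(),np.percentile(P[m],[3,50,97],axis=0).round(4).tolist() if m.any() else 0)
E
```

```text
tcp_pos: [0.5104, -0.2859, 0.0957]
contact_force: [-2.6, -5.8, 6.5]
tcp_pos: [0.5103, -0.2854, 0.0939]
contact_force: [0.1, 0.1, -0.0]
tcp_pos: [0.5103, -0.2851, 0.0922]
contact_force: [0.7, -2.0, 2.9]
tcp_pos: [0.5102, -0.2851, 0.0911]
contact_force: [-0.3, -3.7, 3.4]
mould 2096 [[0.4627, 0.0931, 0.0478], [0.5066, 0.1757, 0.0505], [0.5469, 0.2578, 0.0536]]
grip 81 [[0.49, -0.049, 0.1145], [0.5063, -0.0407, 0.1201], [0.5185, -0.034, 0.1232]]
```

```bash
python3 -m jog '[[[1,0,0,-0.015,0],[1,0,0,-0.03,0],[1,0,0,-0.04,0],[1,0,0,-0.04,0],[1,0,0,0,0]]]';python3 -m jog '[[[1,0,0,0,0],[1,0,0,0,0],[1,0,0,0,0]]]'
python3 - <<'E'
from h import *
a,d=r.read_camera("top"); b,e=r.read_camera("scene")
for c,D in(("top",d),("scene",e)):
    P=cloud(c,D);x,y,z=P[...,0],P[...,1],P[...,2]
    R=(D>0)&(x>.46)&(x<.55)
    for n,m in(("mould",R&(y>.07)&(y<.3)&(z>.047)&(z<.06)),("grip",R&(y>-.13)&(y<0)&(z>.112)&(z<.127))):
        if m.any(): print(c,n,m.sum(),np.percentile(P[m],[3,50,97],axis=0).round(4).tolist())
save("c4.png",np.hstack([a[150:290,170:430],b[100:240,60:320]]),1.5)
E
```

```text
t: 18.45
tcp_pos: [0.5118, -0.2857, 0.2208]
ee_rot: [179.8, -0.3, 2.0]
contact_force: [0.5, -0.4, -0.5]
grip_width: 0.004
gripper_force: 0.0
t: 18.75
tcp_pos: [0.5093, -0.2843, 0.2146]
ee_rot: [-179.9, 0.1, 2.0]
contact_force: [-0.2, 0.9, 0.4]
grip_width: 0.004
gripper_force: 0.0
top mould 2128 [[0.4625, 0.0946, 0.0489], [0.5044, 0.1769, 0.0523], [0.5474, 0.2595, 0.0555]]
top grip 82 [[0.486, -0.0402, 0.1183], [0.4995, -0.0325, 0.1218], [0.5136, -0.0251, 0.1245]]
scene mould 2100 [[0.4625, 0.0936, 0.0477], [0.5065, 0.1763, 0.0504], [0.5472, 0.2576, 0.0537]]
scene grip 84 [[0.4887, -0.0409, 0.1132], [0.5044, -0.0328, 0.1193], [0.5176, -0.0258, 0.1225]]
```

View pics/c4.png

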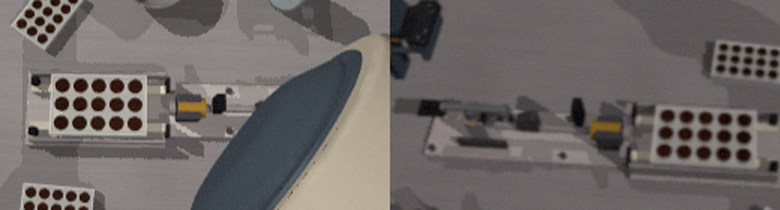

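The mould sits about 30 mm off the stops. The grip is within 1 to 2 mm of its rest position, and the arm is clear of everything.

```bash
python3 -c "
from rig import r
print(r.hand_in())"
```

```text
the job is handed in; nothing more can be done
None
```

The job is handed in with no verdict returned: the mould was slid home, the striker cocked on the sear and tripped, and the mould now lies about 30 mm off its stops with the striker forward, but while easing off after the catch I briefly pushed the grip with about 37 N, over your 20 N guideline.

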